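Draw the bottom strip from the magazine and lay it in the open chassis

ROBOT

A 6-joint arm with a two-finger parallel gripper is mounted at the origin on the work surface. World frame = base frame: x ahead of the robot, y to its left, z up, the work surface at z = 0. Lengths are in mm, angles in rad, forces in N, time in s.
With the tool pointing down it reaches from about 300 to 775 mm from the base axis. Payload 14.6 kg.
Tool frame: the origin (TCP) lies at the very end of the fingers, on their centre line; the grasp point (between the pads) lies 19 mm behind it; z points along the fingers, y is the direction in which the jaws open and shut (so a half turn about z gives the same grasp; the last joint's range is limited). The gripper opens to 94 mm and grips with 3 to 60 N. Pads are 16 mm wide; open, the fingers measure 119 mm over their backs; the gripper's body (75 mm by 177 mm) begins 78 mm behind the grasp point.
Start: joints at [1.071, 0.3, 1.521, -0, 1.321, -0.067], TCP at [230.674, 499.278, 205.446] pointing down, gripper open.
Joint ranges: [-3.03, 3.03], [-0.79, 2.21], [0.23, 2.52], [-1.04, 4.18], [0, 3.07], [-2.55, 2.55]. Speed limits (rad/s): [2.22, 2.22, 2.57, 3.14, 3.14, 3.14].

INTERFACE

Orientations are given as [roll, pitch, yaw] about the fixed x, y, z axes, in that order (R = Rz(yaw) Ry(pitch) Rx(roll)).
In Python, from cell import manip gives the robot as it stands.
- The arm moves only by the shell command python3 -m pendant 'ROWS' [FORCE]. ROWS is JSON, a list of rows, each an object with "claw": the finger opening in m, from 0 to 0.094; "delta_pos": the shift along the tool's x, y, z in m, a list of three; "rotation": the turn, a rotation vector about the tool's x, y, z in rad, a list of three. A call has 1 to 10 rows; each row is the pose to reach, as a shift and turn from the pose measured when the call began, along the tool's axes at that moment; what a row does not reach only later rows make up. A row lasts 1/8 s, in which the tool goes at most 62.5 mm and 10.7 degrees, less where a joint would pass 70% of its speed; a pose out of reach is approached as far as the arm can. A call with a gripper value outside its range is refused whole. The fingers move at their own pace and stop on an object; FORCE is the grip in N (left out, the last holds). Time passes only in rows, so rows that repeat a pose let the fingers close. It gives the time, the measured TCP pose, the force and the opening at its end, in the units of the state.
- manip.read_state(): the state, without advancing time (a new reading comes with each control period).
- manip.camera(name): name is "scene" or "side" or "wrist"; returns the picture (400x640x3 uint8, red, green, blue); there is no depth.
- manip.camera_model(name): a dict with "fx", "fy", "cx", "cy" (pixels), "cam_to_world" (4x4, takes a point from camera to world coordinates); the wrist camera has in their place "T_tool_cam" (4x4, takes a point from camera to tool coordinates, whose origin is the TCP and whose axes are the flange's). Camera axes: x right, y up, looking along -z (the intrinsics and any distortion apply to the point x, -y, -z); pixel columns grow to the right and rows downward; lengths in mm; the calibration is good to about 2 mm. The wrist camera is an equidistant fisheye: a pixel r from the principal point sees the ray r / f radians off the axis. A picture is of the moment at which its call begins: read the wrist's pose just before it. camera_model takes no time and is no camera call.
- manip.sign_off(): hands the job in, once; it reports no verdict.
The state is a dict: "clock": time; "joints": joint angles; "qd": joint speeds; "effort": joint torques, N m; "eef_pos": TCP position; "eef_rot": TCP orientation; "wrist_force": force on the tool from outside, world axes, zero at the start; "moment": the same for the moment, N m; "finger_gap": finger opening in mm.
Only numpy, scipy, OpenCV 4.12 (cv2) and the standard library are available. Lean on these libraries where they do the work, as an engineer would, in place of code of your own. Each camera call takes 0.05 s, during which the arm holds its last target.

TASK

Slide the bottom metal strip, whose end shows under the gate of the strip magazine, along the deck until it overhangs the deck edge enough to be gripped by its two sides, then draw it straight out of the chute, leaving the strips and the weight above it in the chute. Set it down flat, without dropping it, lengthwise across the two black rails of the opened chassis, between their end stops and centred so that it sticks out about equally beyond both rails, and let go. Leave the other things on the bench alone.

Things in the scene. Friction and masses are not known exactly. Their poses are not given: they have to be found in the camera images.
- magazine: Fixed strip magazine, grey, with a steel foot. Origin on the bench under the outer face of the gate, mid-width; x points from the deck edge (robot side) into the chute, z up. Deck plate 64 mm wide, 8 mm thick, top 60 mm above the bench; the space below it is open in front: the foot (6 mm thick) begins at x = -20 mm, the pedestal at x = 0.
- edge (a point): Middle of the deck's free edge, on the deck top: 60 mm from the magazine's origin along its -x and 60 mm up; axes as the magazine's. On the deck between edge and gate two low guides, 43 mm apart inside and 3 mm high, run beside the strip, 1 mm lower than its top, so that it cannot be pinched there.
- gate (a point): Foot of the gate's outer face, on the deck, mid-width; axes as the magazine's. The gate is 4 mm thick and leaves a 5.5 mm high slot above the deck: one strip passes, the next is held back. Behind it the chute: inside x = 4 to 138 mm, 43 mm wide (64 outside); cheeks, gate and back wall end 96 mm above the bench.
- strip_center (a point): Centre of the bottom strip: aluminium, 130 mm long (x, along the magazine's x), 40 wide, 4 thick, 56 g. It lies on the deck; its -x end shows 36 to 46 mm in front of the gate. The stack loads it: a light touch slips; pressing down with 5 to 15 N by shut fingertips drags it. Pressed beyond the deck edge it tips. Draw it level and straight along -x till its tail is out of the gate before lifting.
- strip2_center (a point): Centre of the second strip (same size), lying on the bottom one inside the chute; it sinks 4 mm onto the deck when the bottom strip is gone.
- strip3_center (a point): Centre of the third strip, same size, on the second.
- strip4_center (a point): Centre of the fourth strip, same size, on the third.
- follower_center (a point): Steel weight on the stack: 80 x 34 x 10 mm with a 12 mm high, 14 mm wide knob on top, 0.11 to 0.32 kg; the point is the centre of the block. Its knob tops out 98 mm above the bench.
- chassis: Fixed opened instrument chassis of bare aluminium, 210 (x) by 160 (y) mm, origin on the bench under its middle; +x is the side with the 40 mm high back wall; side walls 30 mm high, the -x side open, floor 4 mm thick. Two black rails run along y, 10 mm wide, 80 mm long, centred at x = -26 and +26 mm, tops 45 mm above the bench.
- seat (a point): Where the strip goes: middle of the chassis between the rails at rail-top height (45 mm above the bench); axes as the chassis. A strip in place has its centre 2 mm above this point, its length along x. Each rail has two end stops, 7 mm high, inner faces 28 mm either side of the middle, between which the strip lies.
- front (a point): Point at rail-top height 48 mm in -x from the seat, where the strip's near end will stick out. From here to the open -x side there is free space around and below, down to the chassis floor, for fingertips.
- meter: Bystander: hand-held meter, 150 x 74 x 34 mm, lying on the bench; origin at the centre of its underside.
- driver: Bystander: screwdriver lying on the bench, about 200 mm long; origin near its middle, underside.
- reel: Bystander: reel, 60 mm across and 40 mm high, standing on the bench; origin at the centre of its underside.
There are look-alikes about, which are no part of the job. Leave any blue or purple look-alike of the part that bears strip_center alone.

How it is judged:
By the outcome, as a careful person would: the job done as asked, in the order asked, and still so for the second after the job is handed in, with the robot touching nothing.
It also fails if it takes over 54 s, if anything falls off the work surface, if the arm or the gripper's body presses on something with over 40 N, if the wrist force passes 120 N, or if a joint passes its speed limit or range.

## Working session

There is one attempt and no reset: what is moved stays moved. The work goes in short steps, Python scripts to look and compute and a shell command to move; the robot and the scene stay as the last step left them, time stands still between calls to the robot, and variables do not carry over. Pictures are saved under pics/ and viewed, and the job is handed in when it is done.

```bash
ls; mkdir -p pics
python3 - <<'E'
from cell import manip
import cv2
print(manip.read_state())
for n in ["scene","side","wrist"]:
    im=manip.camera(n); cv2.imwrite(f"pics/{n}0.png",cv2.cvtColor(im,cv2.COLOR_RGB2BGR))
    print(n,manip.camera_model(n))
E
```

```text
pics
{'clock': 0.0, 'joints': array([ 1.07139450e+00,  3.00508908e-01,  1.52158733e+00,  9.61588797e-06,
        1.32070754e+00, -6.66022451e-02]), 'qd': array([-0.00089847,  0.00038222, -0.0001227 ,  0.00046459, -0.00104502,
        0.0005959 ]), 'effort': array([-3.03390516e-03, -5.31799901e+01, -3.52734876e+01,  7.07216584e-02,
        2.44917726e-02, -1.08624711e-04]), 'eef_pos': array([230.55035935, 499.05058895, 204.86295147]), 'eef_rot': array([-3.14038484e+00, -8.98970637e-05,  2.70879064e+00]), 'wrist_force': array([ 0.06037627, -0.5794809 , -0.15491636]), 'moment': array([ 0.02873813, -0.00944178, -0.01386889]), 'finger_gap': 93.90227301816051}
scene {'fx': 470.1766596774232, 'fy': 470.1766596774232, 'cx': 314.18240589659405, 'cy': 198.5254168609167, 'cam_to_world': array([[-8.43478555e-01, -4.60244326e-01,  2.76982107e-01,
         9.44655830e+02],
       [ 5.36948739e-01, -7.07851991e-01,  4.58946196e-01,
         5.67593676e+02],
       [-1.51650465e-02,  5.35836467e-01,  8.44185585e-01,
         1.08151919e+03],
       [ 0.00000000e+00,  0.00000000e+00,  0.00000000e+00,
[... 262 characters left out ...]
, -6.74690725e-01,  6.90111581e-01,
         8.00836197e+02],
       [ 1.97800038e-02,  7.11149644e-01,  7.02762360e-01,
         9.08173839e+02],
       [ 0.00000000e+00,  0.00000000e+00,  0.00000000e+00,
         1.00000000e+00]])}
wrist {'fx': 309.70691628693146, 'fy': 309.70691628693146, 'cx': 318.14695414122144, 'cy': 205.68995763557808, 'T_tool_cam': array([[ 1.45375231e-03,  9.58046844e-01,  2.86607975e-01,
         8.41061971e+01],
       [ 9.99998055e-01, -1.77476121e-03,  8.60251328e-04,
        -8.71936132e-01],
       [ 1.33282179e-03,  2.86606167e-01, -9.58047561e-01,
        -1.79062377e+02],
       [ 0.00000000e+00,  0.00000000e+00,  0.00000000e+00,
         1.00000000e+00]])}
```

View pics/scene0.png

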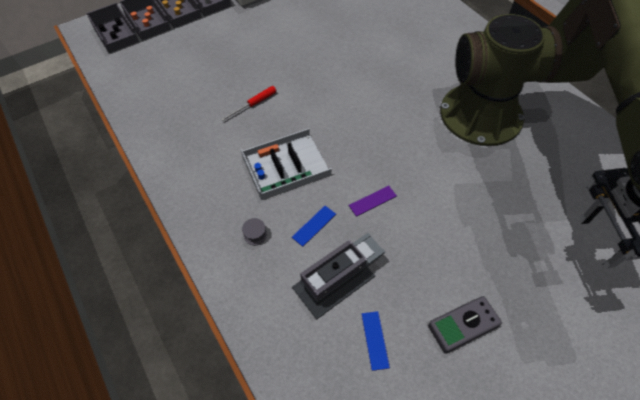

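View pics/side0.png

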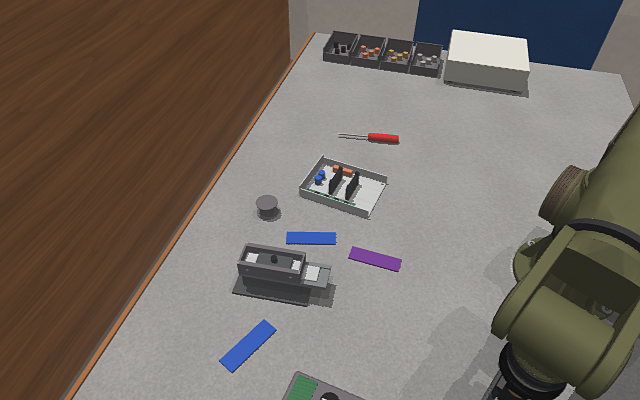

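View pics/wrist0.png

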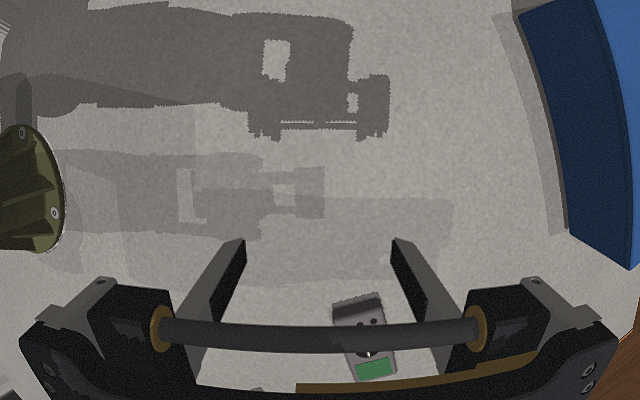

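Scene: magazine around (340,270), its deck end up-right near (370,248); chassis around (286,162); blue strips at (314,226) and (375,340), purple at (372,201), reel at (255,231), driver at (250,104), meter at (465,323). In the side view the magazine is at (285,270) and the chassis at (343,187). I'll enlarge both.

Run:
```python
import cv2
def crop(f,x0,y0,w,h,s,o):
    im=cv2.imread(f)[y0:y0+h,x0:x0+w]; im=cv2.resize(im,None,fx=s,fy=s,interpolation=cv2.INTER_CUBIC)
    for i in range(0,w,10):
        cv2.line(im,(i*s,0),(i*s,6 if i%50 else 14),(0,255,255),1)
        if (x0+i)%20==0: cv2.putText(im,str(x0+i),(i*s,22),0,.4,(0,0,255),1)
    for i in range(0,h,10):
        cv2.line(im,(0,i*s),(6,i*s),(0,255,255),1)
        if (y0+i)%20==0:cv2.putText(im,str(y0+i),(8,i*s+4),0,.4,(0,0,255),1)
    cv2.imwrite(o,im)
crop("pics/scene0.png",290,220,100,100,6,"pics/sm.png")
crop("pics/scene0.png",230,120,110,80,7,"pics/sc.png")
crop("pics/side0.png",220,230,120,80,6,"pics/dm.png")
crop("pics/side0.png",290,145,110,80,7,"pics/dc.png")
```

```text
(no output)
```

View pics/sm.png

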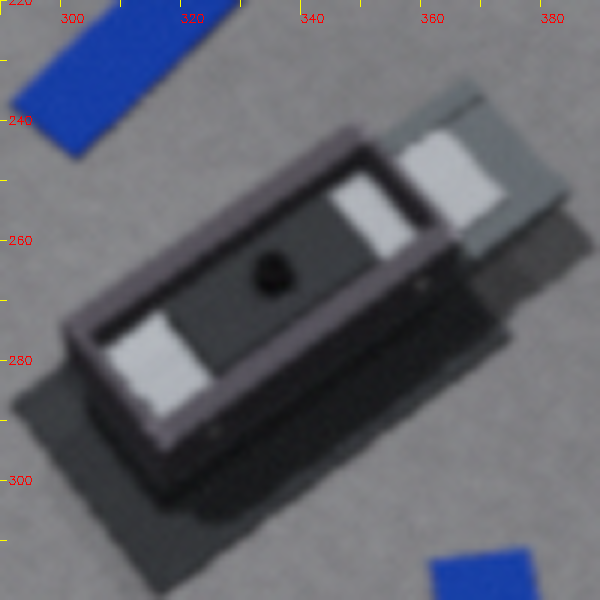

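View pics/sc.png

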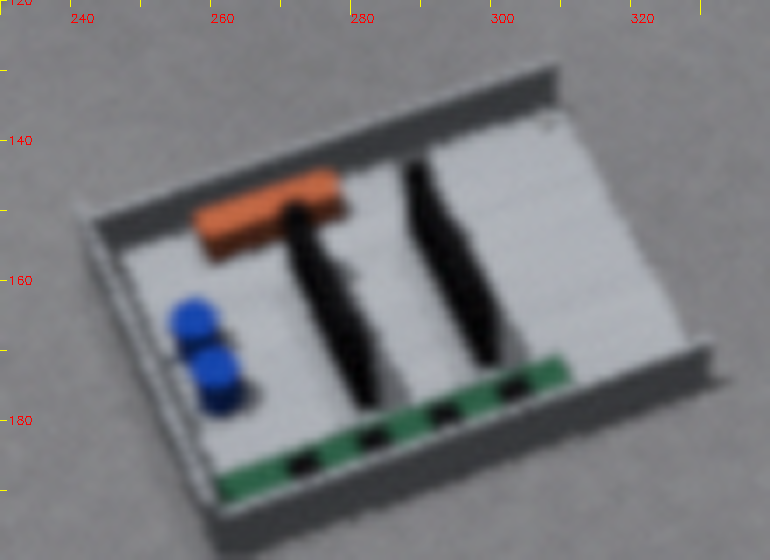

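View pics/dm.png

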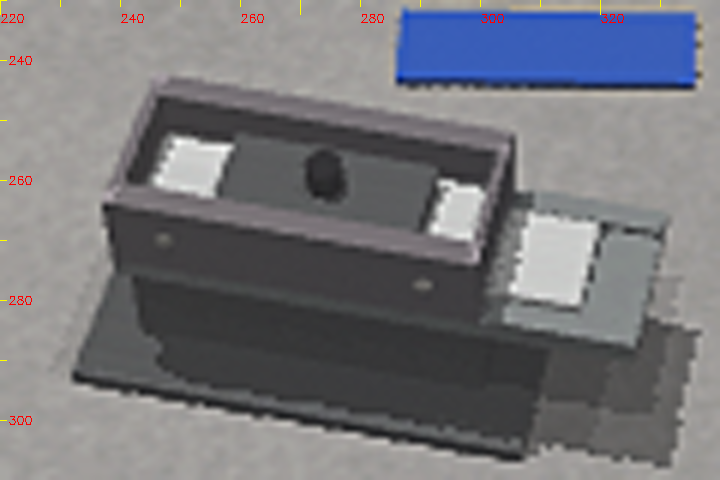

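View pics/dc.png

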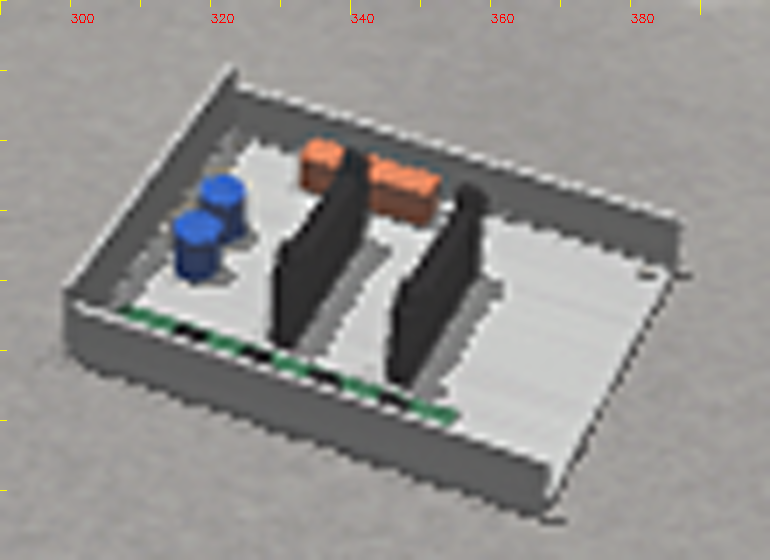

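Enlarged, the magazine rim, deck edge, strip end and chassis wall corners are all legible (e.g. deck edge at scene (368,233)/(385,252), side (331,266)/(326,288)). I'll fit both poses with these points.

```bash
cat > h.py <<'E'
import numpy as np, json
from cell import manip
from scipy.optimize import least_squares
from scipy.spatial.transform import Rotation as R
CM={n:manip.camera_model(n) for n in ("scene","side","wrist")}
def proj(n,P,state=None):
    P=np.atleast_2d(P).astype(float); m=CM[n]
    if n=="wrist":
        T=np.eye(4);T[:3,:3]=R.from_euler("xyz",state["eef_rot"]).as_matrix();T[:3,3]=state["eef_pos"]
        C=T@m["T_tool_cam"]
    else: C=m["cam_to_world"]
    c=(P-C[:3,3])@C[:3,:3]; x,y,z=c[:,0],-c[:,1],-c[:,2]
    if n=="wrist":
        r=np.hypot(x,y); th=np.arctan2(r,z); return np.c_[m["cx"]+m["fx"]*th*x/r,m["cy"]+m["fy"]*th*y/r]
    return np.c_[m["cx"]+m["fx"]*x/z,m["cy"]+m["fy"]*y/z]
def place(p,M):
    c,s=np.cos(p[2]),np.sin(p[2]);M=np.asarray(M,float)
    return np.c_[p[0]+c*M[:,0]-s*M[:,1],p[1]+s*M[:,0]+c*M[:,1],M[:,2]]
E
python3 - <<'E'
from h import *
mag=[[0,-32,96],[0,32,96],[142,-32,96],[142,32,96],[-60,-32,60],[-60,32,60]]
ms=dict(scene=[(348.7,240.8),(366,260),(300.8,274.7),(317.2,294.7),(368.3,233.3),(385,252)],
 side=[(305.8,252.2),(299.2,273.7),(245.8,243.3),(237.5,263),(331.3,265.8),(326.3,287.5)])
ch=[[-105,-80,30],[-105,80,30],[105,-80,40],[105,80,40]]
cs=dict(scene=[(309.4,129.3),(331.7,169.3),(242.1,150.7),(260.7,193.1)],side=[(387.1,176.7),(368.3,211.9),(323.3,155),(299.3,186.7)])
for nm,M,O,p0 in (("mag",mag,ms,(600,250,-.3)),("ch",ch,cs,(600,0,-.3))):
  for cams in (("scene","side"),("scene",),("side",)):
    f=lambda p:np.concatenate([(proj(n,place(p,M))-np.array(O[n])).ravel() for n in cams])
    r=least_squares(f,p0,loss="soft_l1"); print(nm,cams,r.x.round(3)); 
    if len(cams)==2: print(f(r.x).reshape(-1,2).round(1).tolist()); P=r.x
  if nm=="mag":
    so=dict(scene=[(363.3,241.7),(374.2,251.3)],side=[(320,267),(317.2,281)])
    for c in so:
      r=least_squares(lambda q:(proj(c,place((*P[:2],P[2]),[[q[0],-20+q[1],64],[q[0],20+q[1],64]]))-np.array(so[c])).ravel(),(-40,0)); print(c,r.x,r.fun)
E
```

```text
mag ('scene', 'side') [6.1014e+02 2.0387e+02 7.8000e-02]
[[0.6, -1.8], [1.0, -1.2], [-0.3, -1.7], [0.4, -0.1], [-0.7, -0.7], [-0.1, -0.7], [-0.6, 0.0], [-0.3, 0.8], [-0.2, -0.7], [-0.8, 1.1], [-0.8, 0.3], [-0.9, 1.1]]
mag ('scene',) [6.11913e+02 2.05846e+02 7.70000e-02]
mag ('side',) [6.09254e+02 2.02102e+02 8.20000e-02]
scene [-36.09793684  -0.17079832] [ 0.02760542 -1.16272793 -0.02765678  1.12819125]
side [-37.78541822  -1.55770203] [ 0.31082962  0.00463099 -0.30247164 -0.00634697]
ch ('scene', 'side') [ 5.96296e+02 -1.53421e+02 -1.58000e-01]
[[0.4, -0.8], [0.9, -0.3], [-0.9, -1.3], [-0.1, -0.2], [0.1, 0.3], [-0.0, 0.6], [-1.2, -0.1], [-0.7, 0.4]]
ch ('scene',) [ 5.97594e+02 -1.51775e+02 -1.54000e-01]
ch ('side',) [ 5.95357e+02 -1.55284e+02 -1.63000e-01]
```

```bash
cat >> h.py <<'E'
MAG=np.array([610.1,203.9,0.078]); CH=np.array([596.3,-153.4,-0.158])
def goal(P,pt,st=None,yaw_off=np.pi):
    """delta from current state to TCP at frame point pt of P, tool down, tool x along frame -x"""
    st=st or manip.read_state()
    w=place(P,[pt])[0]; Rc=R.from_euler("xyz",st["eef_rot"])
    Rt=R.from_euler("xyz",[np.pi,0,P[2]+yaw_off])
    d=Rc.inv().apply(w-st["eef_pos"])/1000; rv=(Rc.inv()*Rt).as_rotvec()
    print("world",w.round(1),"delta",d.round(4).tolist(),"rot",rv.round(4).tolist())
def infr(P,st=None):
    st=st or manip.read_state(); c,s=np.cos(P[2]),np.sin(P[2]); d=st["eef_pos"]-[P[0],P[1],0]
    print("t",round(st["clock"],2),"frame pos",[round(float(v),1) for v in (c*d[0]+s*d[1],-s*d[0]+c*d[1],d[2])],"rot",st["eef_rot"].round(4),"F",st["wrist_force"].round(1),"gap",round(st["finger_gap"],1),"q",st["joints"].round(2))
def snap(n,o):
    import cv2; st=manip.read_state(); im=manip.camera(n); cv2.imwrite(o,cv2.cvtColor(im,cv2.COLOR_RGB2BGR)); return st
def crop(f,x0,y0,w,h,s,o):
    import cv2
    im=cv2.imread(f)[y0:y0+h,x0:x0+w]; im=cv2.resize(im,None,fx=s,fy=s,interpolation=cv2.INTER_CUBIC)
    for i in range(0,w,10):
        cv2.line(im,(i*s,0),(i*s,6),(0,255,255),1)
        if (x0+i)%20==0: cv2.putText(im,str(x0+i),(i*s,18),0,.4,(0,0,255),1)
    for i in range(0,h,10):
        cv2.line(im,(0,i*s),(6,i*s),(0,255,255),1)
        if (y0+i)%20==0:cv2.putText(im,str(y0+i),(8,i*s+4),0,.4,(0,0,255),1)
    cv2.imwrite(o,im)
E
python3 - <<'E'
from h import *
goal(MAG,[-20,0,150])
E
```

```text
world [590.2 202.3 150. ] delta [-0.4509, -0.1185, 0.0551] rot [-0.0008, -0.0002, -0.5108]
```

```bash
python3 -m pendant '[{"claw":0.094,"delta_pos":[-0.15,-0.04,0.018],"rotation":[0,0,-0.17]},{"claw":0.094,"delta_pos":[-0.3,-0.08,0.036],"rotation":[0,0,-0.34]},{"claw":0.094,"delta_pos":[-0.451,-0.1185,0.055],"rotation":[0,0,-0.511]},{"claw":0.094,"delta_pos":[-0.451,-0.1185,0.055],"rotation":[0,0,-0.511]},{"claw":0.094,"delta_pos":[-0.451,-0.1185,0.055],"rotation":[0,0,-0.511]},{"claw":0.094,"delta_pos":[-0.451,-0.1185,0.055],"rotation":[0,0,-0.511]},{"claw":0.094,"delta_pos":[-0.451,-0.1185,0.055],"rotation":[0,0,-0.511]},{"claw":0.094,"delta_pos":[-0.451,-0.1185,0.055],"rotation":[0,0,-0.511]},{"claw":0.094,"delta_pos":[-0.451,-0.1185,0.055],"rotation":[0,0,-0.511]},{"claw":0.094,"delta_pos":[-0.451,-0.1185,0.055],"rotation":[0,0,-0.511]}]'
python3 - <<'E'
from h import *
infr(MAG); goal(MAG,[-20,0,150]); st=snap("wrist","pics/w1.png"); infr(MAG,st)
print(proj("wrist",place(MAG,[[0,-32,96],[0,32,96],[-60,-32,60],[-60,32,60],[-37,-20,64],[-37,20,64]]),st).round(0).tolist())
E
```

```text
clock: 1.4
eef_pos: [589.8, 202.6, 149.9]
eef_rot: [-3.141, -0.001, -3.063]
wrist_force: [-1.0, 0.9, 0.6]
finger_gap: 93.8
t 1.4 frame pos [-20.3, 0.3, 149.9] rot [-3.1409e+00 -1.1000e-03 -3.0634e+00] F [-1.   0.9  0.6] gap 93.8 q [ 0.27  0.51  1.36 -0.    1.27 -1.38]
world [590.2 202.3 150. ] delta [-0.0003, -0.0003, -0.0001] rot [-0.0007, -0.0011, 0.0002]
t 1.4 frame pos [-20.3, 0.3, 149.9] rot [-3.1409e+00 -1.1000e-03 -3.0634e+00] F [-1.   0.9  0.6] gap 93.8 q [ 0.27  0.51  1.36 -0.    1.27 -1.38]
[[280.0, 247.0], [358.0, 247.0], [283.0, 167.0], [355.0, 167.0], [296.0, 194.0], [341.0, 194.0]]
```

View pics/w1.png

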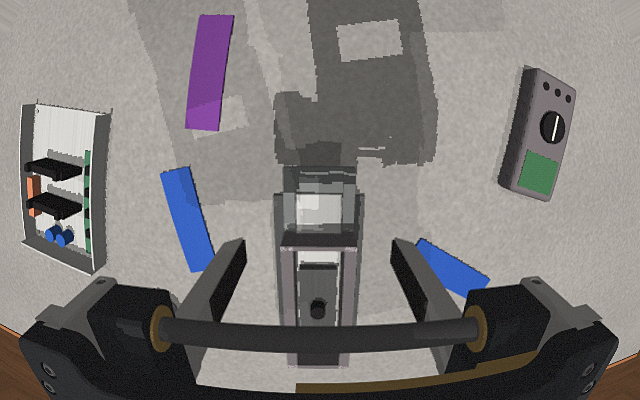

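Wrist view: deck, strip end (~(296..341,194)) and gate top (~y 247) sit about where predicted; enlarging.

Run:
```python
from h import *
crop("pics/w1.png",265,155,110,110,7,"pics/w1c.png")
```

```text
(no output)
```

View pics/w1c.png

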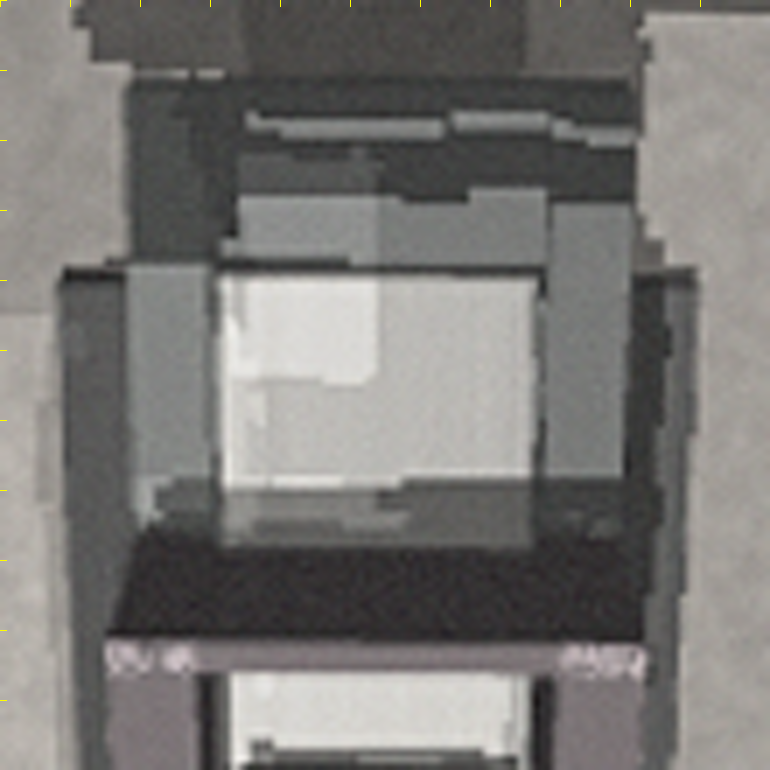

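Wrist measurements agree with the fit to about 1 mm (strip end 37 mm before the gate). Close the fingers and go down above the strip.

```bash
python3 - <<'E'
from h import *
goal(MAG,[-17,0.3,72])
E
python3 -m pendant '[{"claw":0.0,"delta_pos":[-0.003,0,0],"rotation":[0,0,0]},{"claw":0.0,"delta_pos":[-0.003,0,0.02],"rotation":[0,0,0]},{"claw":0.0,"delta_pos":[-0.003,0,0.04],"rotation":[0,0,0]},{"claw":0.0,"delta_pos":[-0.003,0,0.06],"rotation":[0,0,0]},{"claw":0.0,"delta_pos":[-0.003,0,0.078],"rotation":[0,0,0]},{"claw":0.0,"delta_pos":[-0.003,0,0.078],"rotation":[0,0,0]},{"claw":0.0,"delta_pos":[-0.003,0,0.078],"rotation":[0,0,0]}]' 30
python3 - <<'E'
from h import *
infr(MAG); goal(MAG,[-17,0.3,64])
E
```

```text
world [593.1 202.9  72. ] delta [-0.0035, -0.0004, 0.0781] rot [-0.0006, -0.0007, 0.001]
clock: 2.33
eef_pos: [593.0, 203.5, 73.0]
eef_rot: [-3.141, 0.0, -3.062]
wrist_force: [-0.7, -0.3, 0.8]
finger_gap: 27.7
t 2.33 frame pos [-17.1, 0.9, 73.0] rot [-3.1412e+00  4.0000e-04 -3.0623e+00] F [-0.7 -0.3  0.8] gap 27.7 q [ 0.27  0.6   1.41 -0.    1.13 -1.38]
world [593.1 202.9  64. ] delta [-0.0001, -0.0006, 0.009] rot [-0.0004, 0.0004, 0.0012]
```

```bash
python3 -m pendant '[{"claw":0.0,"delta_pos":[0,-0.0005,0.003],"rotation":[0,0,0.001]},{"claw":0.0,"delta_pos":[0,-0.0005,0.005],"rotation":[0,0,0.001]},{"claw":0.0,"delta_pos":[0,-0.0005,0.007],"rotation":[0,0,0.001]},{"claw":0.0,"delta_pos":[0,-0.0005,0.0085],"rotation":[0,0,0.001]},{"claw":0.0,"delta_pos":[0,-0.0005,0.0095],"rotation":[0,0,0.001]},{"claw":0.0,"delta_pos":[0,-0.0005,0.0095],"rotation":[0,0,0.001]}]' 30
python3 - <<'E'
from h import *
infr(MAG)
E
```

```text
clock: 3.08
eef_pos: [593.4, 203.1, 64.3]
eef_rot: [-3.141, 0.002, -3.063]
wrist_force: [-1.3, -0.1, 6.1]
finger_gap: 0.6
t 3.08 frame pos [-16.7, 0.5, 64.3] rot [-3.1415e+00  1.7000e-03 -3.0634e+00] F [-1.3 -0.1  6.1] gap 0.6 q [ 0.27  0.61  1.42 -0.    1.11 -1.38]
```

```bash
python3 -m pendant '[{"claw":0.0,"delta_pos":[0,0,0.0014],"rotation":[0,0,0]},{"claw":0.0,"delta_pos":[0.003,0,0.0014],"rotation":[0,0,0]},{"claw":0.0,"delta_pos":[0.007,0,0.0014],"rotation":[0,0,0]},{"claw":0.0,"delta_pos":[0.011,0,0.0014],"rotation":[0,0,0]}]' 30
python3 - <<'E'
from h import *
infr(MAG)
st=snap("wrist","pics/w2.png"); crop("pics/w2.png",265,155,110,110,7,"pics/w2c.png")
E
```

```text
clock: 3.58
eef_pos: [583.7, 202.5, 64.3]
eef_rot: [3.141, 0.005, -3.063]
wrist_force: [2.7, 0.2, 6.4]
finger_gap: 0.5
t 3.58 frame pos [-26.5, 0.7, 64.3] rot [ 3.1411  0.0055 -3.0634] F [2.7 0.2 6.4] gap 0.5 q [ 0.27  0.59  1.45 -0.    1.09 -1.37]
```

View pics/w2c.png

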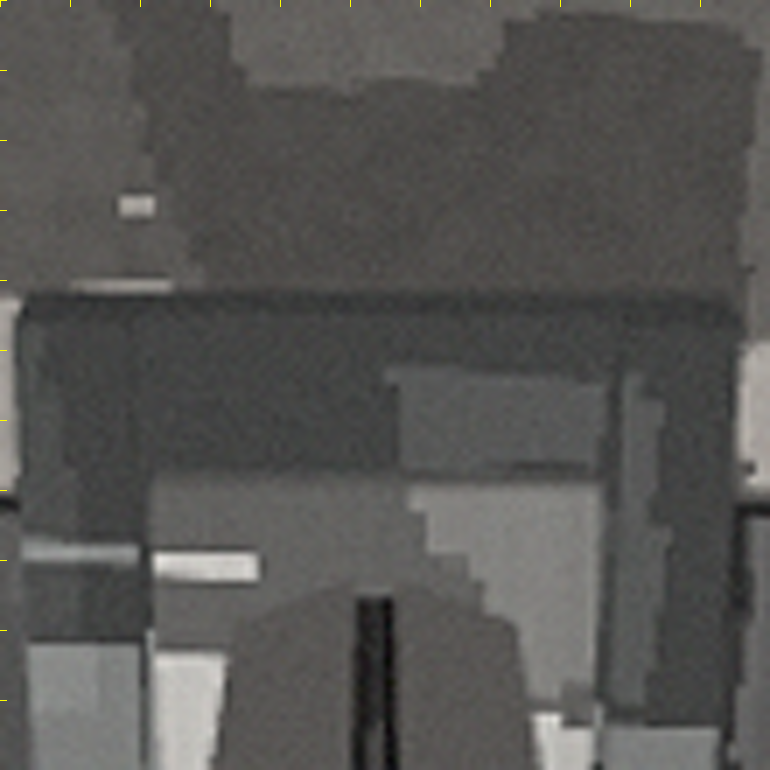

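The crop shows the deck edge at row ≈198 and the strip's end at row ≈223; compute its position.

```bash
cat >> h.py <<'E'
def xrow(P,z,row,st=None,y=0):
    from scipy.optimize import brentq
    st=st or manip.read_state()
    return round(brentq(lambda x:proj("wrist",place(P,[[x,y,z]]),st)[0,1]-row,-130,-5),1)
E
python3 - <<'E'
from h import *
print("edge",xrow(MAG,60,198),"strip",xrow(MAG,64,223.3))
E
```

```text
edge -61.6 strip -46.6
```

It drags with the fingers (moved ≈9 mm). Continue to x ≈ -50.

```bash
python3 -m pendant '[{"claw":0.0,"delta_pos":[0.003,0,0.0017],"rotation":[0,0,0]},{"claw":0.0,"delta_pos":[0.007,0,0.0017],"rotation":[0,0,0]},{"claw":0.0,"delta_pos":[0.011,0,0.0017],"rotation":[0,0,0]},{"claw":0.0,"delta_pos":[0.015,0,0.0017],"rotation":[0,0,0]},{"claw":0.0,"delta_pos":[0.019,0,0.0017],"rotation":[0,0,0]},{"claw":0.0,"delta_pos":[0.023,0,0.0017],"rotation":[0,0,0]},{"claw":0.0,"delta_pos":[0.023,0,0.0017],"rotation":[0,0,0]}]' 30
python3 - <<'E'
from h import *
infr(MAG)
st=snap("wrist","pics/w3.png"); crop("pics/w3.png",265,155,110,110,7,"pics/w3c.png")
E
```

```text
clock: 4.5
eef_pos: [561.5, 201.0, 64.2]
eef_rot: [3.14, 0.009, -3.063]
wrist_force: [0.5, 0.8, 11.1]
finger_gap: 0.8
t 4.5 frame pos [-48.6, 0.9, 64.2] rot [ 3.1405  0.0091 -3.0633] F [ 0.5  0.8 11.1] gap 0.8 q [ 0.28  0.54  1.53 -0.    1.06 -1.37]
```

View pics/w3c.png

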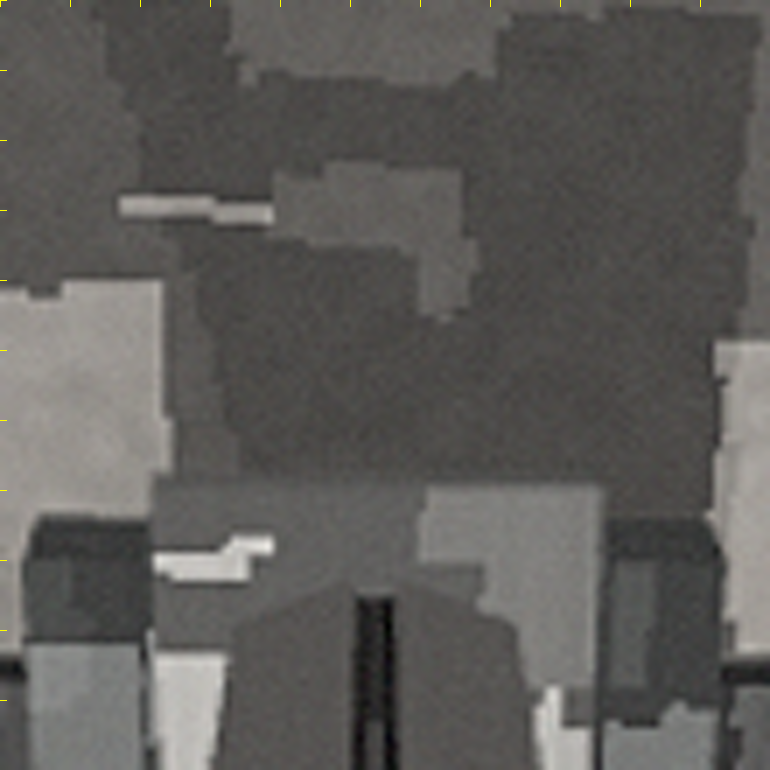

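The strip moved along with the fingers, now overhanging ≈8 mm. Lift, go back, second stroke.

```bash
python3 - <<'E'
from h import *
goal(MAG,[-16,0.3,74])
E
python3 -m pendant '[{"claw":0.0,"delta_pos":[0,0,-0.008],"rotation":[0,0,0]},{"claw":0.0,"delta_pos":[-0.016,0,-0.01],"rotation":[0,-0.005,0]},{"claw":0.0,"delta_pos":[-0.0325,0.0005,-0.0095],"rotation":[0.001,-0.009,0]},{"claw":0.0,"delta_pos":[-0.0325,0.0005,-0.007],"rotation":[0.001,-0.009,0]},{"claw":0.0,"delta_pos":[-0.0325,0.0005,-0.0035],"rotation":[0.001,-0.009,0]}]' 30
python3 - <<'E'
from h import *
infr(MAG); goal(MAG,[-16,0.3,64.3])
E
```

```text
world [594.1 203.   74. ] delta [-0.0327, -0.0006, -0.0095] rot [0.0011, 0.009, 0.0002]
clock: 5.18
eef_pos: [593.3, 204.0, 67.7]
eef_rot: [3.141, 0.017, -3.063]
wrist_force: [0.5, 0.4, -0.0]
finger_gap: 0.9
t 5.17 frame pos [-16.7, 1.4, 67.7] rot [ 3.1415  0.0173 -3.0633] F [ 0.5  0.4 -0. ] gap 0.9 q [ 0.27  0.6   1.43 -0.    1.1  -1.37]
world [594.1 203.   64.3] delta [-0.0007, -0.0011, 0.0034] rot [0.0001, 0.0173, 0.0003]
```

```bash
python3 -m pendant '[{"claw":0.0,"delta_pos":[0,-0.001,0.001],"rotation":[0,0.009,0]},{"claw":0.0,"delta_pos":[0,-0.001,0.003],"rotation":[0,0.017,0]},{"claw":0.0,"delta_pos":[0,-0.001,0.005],"rotation":[0,0.017,0]},{"claw":0.0,"delta_pos":[0.003,-0.001,0.005],"rotation":[0,0.017,0]},{"claw":0.0,"delta_pos":[0.007,-0.001,0.005],"rotation":[0,0.017,0]},{"claw":0.0,"delta_pos":[0.011,-0.001,0.005],"rotation":[0,0.017,0]}]' 30
python3 - <<'E'
from h import *
infr(MAG)
E
```

```text
clock: 5.92
eef_pos: [583.8, 202.5, 64.3]
eef_rot: [3.141, 0.005, -3.063]
wrist_force: [2.4, -0.6, 10.2]
finger_gap: 0.2
t 5.92 frame pos [-26.3, 0.6, 64.3] rot [ 3.1407  0.0046 -3.0634] F [ 2.4 -0.6 10.2] gap 0.2 q [ 0.27  0.59  1.45 -0.    1.1  -1.37]
```

```bash
python3 -m pendant '[{"claw":0.0,"delta_pos":[0.004,0,0.0016],"rotation":[0,0,0]},{"claw":0.0,"delta_pos":[0.008,0,0.0016],"rotation":[0,0,0]},{"claw":0.0,"delta_pos":[0.012,0,0.0016],"rotation":[0,0,0]},{"claw":0.0,"delta_pos":[0.016,0,0.0016],"rotation":[0,0,0]},{"claw":0.0,"delta_pos":[0.016,0,0.0016],"rotation":[0,0,0]},{"claw":0.0,"delta_pos":[0.016,0,-0.01],"rotation":[0,0,0]},{"claw":0.02,"delta_pos":[0.016,0,-0.03],"rotation":[0,0,0]},{"claw":0.05,"delta_pos":[0.05,0,-0.05],"rotation":[0,0,0]},{"claw":0.07,"delta_pos":[0.055,0,-0.05],"rotation":[0,0,0]},{"claw":0.07,"delta_pos":[0.055,0,-0.05],"rotation":[0,0,0]}]' 30
python3 - <<'E'
from h import *
infr(MAG)
st=snap("wrist","pics/w4.png"); crop("pics/w4.png",255,155,130,110,6,"pics/w4c.png")
print(proj("wrist",place(MAG,[[-60,0,60],[-85,0,64],[-90,0,64],[-95,0,64]]),st).round(1).tolist())
E
```

```text
clock: 7.18
eef_pos: [528.9, 198.1, 114.0]
eef_rot: [3.141, 0.005, -3.063]
wrist_force: [0.5, -0.2, -0.8]
finger_gap: 37.0
t 7.17 frame pos [-81.4, 0.6, 114.0] rot [ 3.1407  0.0047 -3.0633] F [ 0.5 -0.2 -0.8] gap 37.0 q [ 0.29  0.42  1.58 -0.    1.14 -1.36]
[[318.4, 247.6], [318.5, 220.7], [318.5, 214.7], [318.5, 208.6]]
```

View pics/w4c.png

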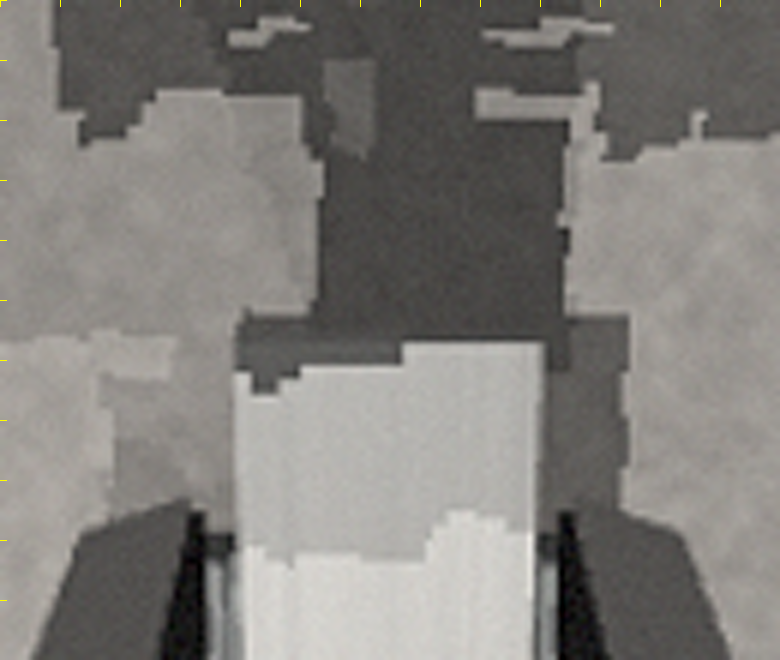

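Strip end now at row ≈212, i.e. x ≈ -91, overhang ≈30 mm; strip centred about y ≈ +1. Open, and descend astride at x ≈ -80.

```bash
python3 - <<'E'
from h import *
goal(MAG,[-80,1,43])
E
python3 -m pendant '[{"claw":0.066,"delta_pos":[-0.001,0,0],"rotation":[0,-0.004,0]},{"claw":0.066,"delta_pos":[-0.001,0,0],"rotation":[0,0.004,0]},{"claw":0.066,"delta_pos":[-0.001,0,0],"rotation":[0,0.004,0]},{"claw":0.066,"delta_pos":[-0.001,0,0.02],"rotation":[0,0.004,0]},{"claw":0.066,"delta_pos":[-0.001,0,0.045],"rotation":[0,0.004,0]},{"claw":0.066,"delta_pos":[-0.001,0,0.065],"rotation":[0,0.004,0]},{"claw":0.066,"delta_pos":[-0.001,0,0.071],"rotation":[0,0.004,0]},{"claw":0.066,"delta_pos":[-0.001,0,0.071],"rotation":[0,0.004,0]}]' 30
python3 - <<'E'
from h import *
infr(MAG); goal(MAG,[-80,1,43])
st=snap("wrist","pics/w5.png"); crop("pics/w5.png",245,155,150,110,5,"pics/w5c.png")
E
```

```text
world [530.3 198.7  43. ] delta [-0.0009, 0.0004, 0.0707] rot [0.0008, 0.0043, 0.0002]
clock: 8.22
eef_pos: [530.5, 198.3, 42.8]
eef_rot: [3.141, 0.0, -3.063]
wrist_force: [0.3, 0.9, 0.1]
finger_gap: 65.8
t 8.22 frame pos [-79.8, 0.6, 42.8] rot [ 3.1409e+00  2.0000e-04 -3.0634e+00] F [0.3 0.9 0.1] gap 65.8 q [ 0.29  0.52  1.62  0.    1.   -1.36]
world [530.3 198.7  43. ] delta [0.0002, 0.0004, -0.0002] rot [0.0007, 0.0002, 0.0002]
```

View pics/w5c.png

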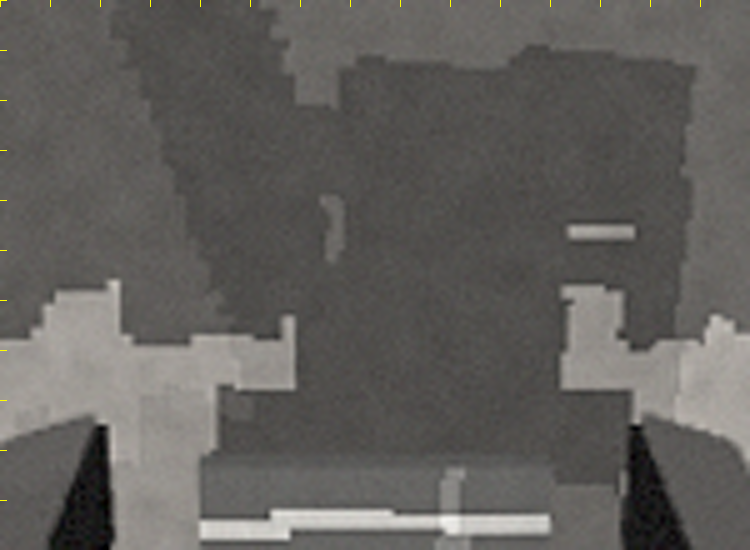

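Strip lies between the fingers, ≈0.8 mm off their middle toward +y; shift and close.

```bash
python3 - <<'E'
from h import *
print("strip end x",xrow(MAG,64,246))
E
python3 -m pendant '[{"claw":0.05,"delta_pos":[0,0.0008,0],"rotation":[0,0,0]},{"claw":0.036,"delta_pos":[0,0.0008,0],"rotation":[0,0,0]},{"claw":0.036,"delta_pos":[0,0.0008,0],"rotation":[0,0,0]},{"claw":0.036,"delta_pos":[0,0.0008,0],"rotation":[0,0,0]},{"claw":0.036,"delta_pos":[0,0.0008,0],"rotation":[0,0,0]}]' 40
python3 - <<'E'
from h import *
infr(MAG)
E
```

```text
strip end x -93.4
clock: 8.9
eef_pos: [530.8, 199.2, 43.6]
eef_rot: [3.141, 0.001, -3.063]
wrist_force: [-0.7, 0.3, 3.2]
finger_gap: 39.0
t 8.9 frame pos [-79.4, 1.5, 43.6] rot [ 3.1406e+00  1.4000e-03 -3.0634e+00] F [-0.7  0.3  3.2] gap 39.0 q [ 0.29  0.52  1.62  0.    1.   -1.36]
```

```bash
python3 -m pendant '[{"claw":0.03,"delta_pos":[0.004,0,0],"rotation":[0,0,0]},{"claw":0.03,"delta_pos":[0.01,0,0],"rotation":[0,0,0]},{"claw":0.03,"delta_pos":[0.018,0,0],"rotation":[0,0,0]},{"claw":0.03,"delta_pos":[0.026,0,0],"rotation":[0,0,0]}]' 45
python3 - <<'E'
from h import *
infr(MAG)
st=snap("wrist","pics/w6.png"); crop("pics/w6.png",245,155,150,110,5,"pics/w6c.png")
E
```

```text
clock: 9.4
eef_pos: [504.2, 197.1, 43.6]
eef_rot: [3.141, 0.001, -3.063]
wrist_force: [0.8, -0.5, 2.1]
finger_gap: 39.0
t 9.4 frame pos [-106.1, 1.5, 43.6] rot [ 3.1406e+00  1.4000e-03 -3.0634e+00] F [ 0.8 -0.5  2.1] gap 39.0 q [ 0.3   0.47  1.7   0.    0.97 -1.34]
```

View pics/w6c.png

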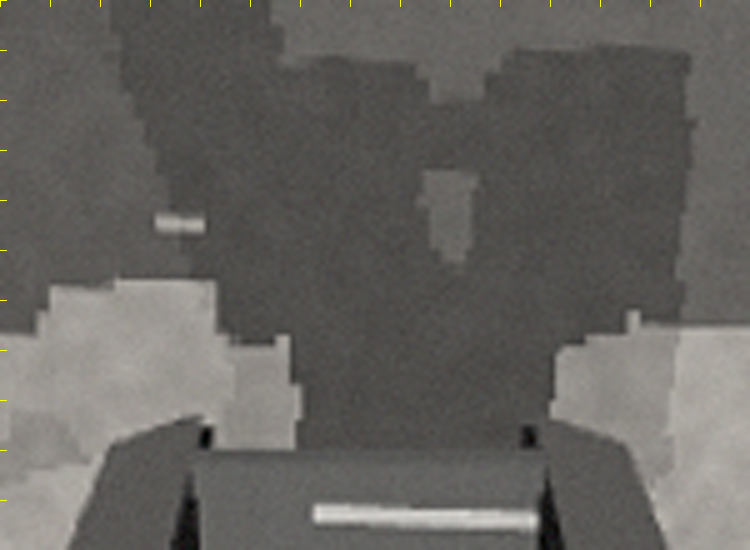

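Strip end stays at row ≈245 between the fingertips: it moves with the gripper. Pull on until the tail clears the gate.

```bash
python3 -m pendant '[{"claw":0.03,"delta_pos":[0.008,0,0],"rotation":[0,0,0]},{"claw":0.03,"delta_pos":[0.018,0,0],"rotation":[0,0,0]},{"claw":0.03,"delta_pos":[0.028,0,0],"rotation":[0,0,0]},{"claw":0.03,"delta_pos":[0.038,0,0],"rotation":[0,0,0]},{"claw":0.03,"delta_pos":[0.042,0,0],"rotation":[0,0,0]},{"claw":0.03,"delta_pos":[0.042,0,0],"rotation":[0,0,0]}]' 45
python3 - <<'E'
from h import *
infr(MAG)
snap("side","pics/s6.png"); crop("pics/s6.png",220,200,160,110,5,"pics/s6c.png")
E
```

```text
clock: 10.2
eef_pos: [461.5, 193.8, 43.6]
eef_rot: [3.141, 0.001, -3.063]
wrist_force: [0.7, 0.7, -0.2]
finger_gap: 38.7
t 10.2 frame pos [-148.9, 1.5, 43.6] rot [ 3.1406e+00  9.0000e-04 -3.0631e+00] F [ 0.7  0.7 -0.2] gap 38.7 q [ 0.32  0.39  1.81  0.    0.93 -1.33]
```

View pics/s6c.png

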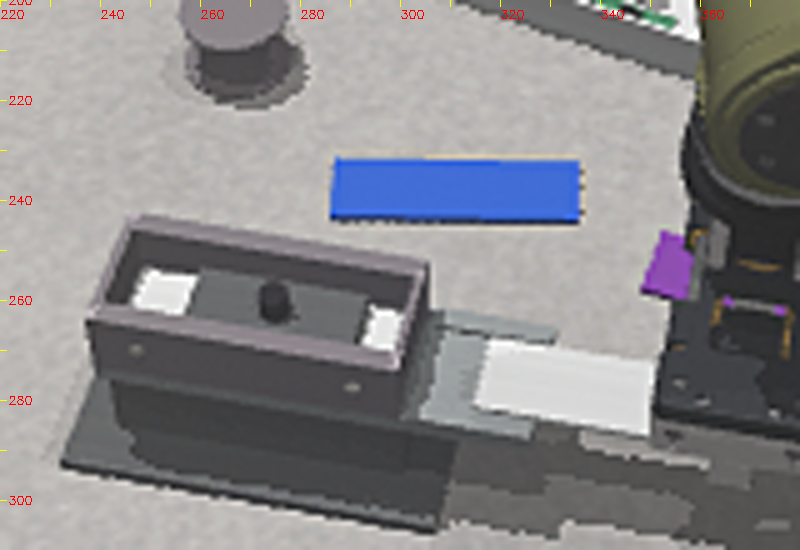

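Tail is clear of the gate (side px ≈(314,275)), the stack and weight remain in the chute. Lift.

```bash
python3 -m pendant '[{"claw":0.03,"delta_pos":[0,0,-0.004],"rotation":[0,0,0]},{"claw":0.03,"delta_pos":[0,0,-0.015],"rotation":[0,0,0]},{"claw":0.03,"delta_pos":[0,0,-0.04],"rotation":[0,0,0]},{"claw":0.03,"delta_pos":[0,0,-0.07],"rotation":[0,0,0]},{"claw":0.03,"delta_pos":[0,0,-0.09],"rotation":[0,0,0]},{"claw":0.03,"delta_pos":[0,0,-0.09],"rotation":[0,0,0]}]' 45
python3 - <<'E'
from h import *
infr(MAG); goal(CH,[-54,0,125])
E
```

```text
clock: 11.0
eef_pos: [462.4, 194.0, 135.2]
eef_rot: [3.14, 0.004, -3.063]
wrist_force: [-0.5, 0.4, -0.7]
finger_gap: 39.1
t 11.0 frame pos [-148.0, 1.6, 135.2] rot [ 3.1399  0.004  -3.0632] F [-0.5  0.4 -0.7] gap 39.1 q [ 0.32  0.26  1.74  0.    1.13 -1.33]
world [ 543.  -144.9  125. ] delta [-0.0538, -0.3442, 0.0099] rot [0.0022, 0.0038, 0.2364]
```

```bash
python3 -m pendant '[{"claw":0.03,"delta_pos":[-0.003,-0.02,0],"rotation":[0,0,0.014]},{"claw":0.03,"delta_pos":[-0.009,-0.06,0],"rotation":[0,0,0.04]},{"claw":0.03,"delta_pos":[-0.017,-0.11,0],"rotation":[0,0,0.075]},{"claw":0.03,"delta_pos":[-0.025,-0.16,0],"rotation":[0,0,0.11]},{"claw":0.03,"delta_pos":[-0.033,-0.21,0],"rotation":[0,0,0.145]},{"claw":0.03,"delta_pos":[-0.041,-0.26,0],"rotation":[0,0,0.18]},{"claw":0.03,"delta_pos":[-0.048,-0.305,0],"rotation":[0,0,0.21]},{"claw":0.03,"delta_pos":[-0.052,-0.335,0],"rotation":[0,0,0.23]},{"claw":0.03,"delta_pos":[-0.054,-0.344,0],"rotation":[0.002,0.004,0.236]},{"claw":0.03,"delta_pos":[-0.054,-0.344,0],"rotation":[0.002,0.004,0.236]}]' 45
python3 - <<'E'
from h import *
infr(CH); goal(CH,[-54,0,125])
for n in ("wrist","side","scene"):
    st=snap(n,f"pics/{n}7.png")
crop("pics/wrist7.png",230,90,170,190,4,"pics/w7c.png")
crop("pics/side7.png",280,100,130,110,6,"pics/s7c.png")
crop("pics/scene7.png",225,90,130,110,6,"pics/c7c.png")
E
```

```text
clock: 12.25
eef_pos: [542.9, -144.5, 134.2]
eef_rot: [3.141, -0.001, 2.984]
wrist_force: [-0.0, -0.3, 0.3]
finger_gap: 38.9
t 12.25 frame pos [-54.1, 0.4, 134.2] rot [ 3.1411e+00 -1.3000e-03  2.9838e+00] F [-0.  -0.3  0.3] gap 38.9 q [-0.33  0.39  1.57  0.    1.18 -1.74]
world [ 543.  -144.9  125. ] delta [-0.0001, -0.0004, 0.0092] rot [0.0004, -0.0013, 0.0002]
```

View pics/w7c.png

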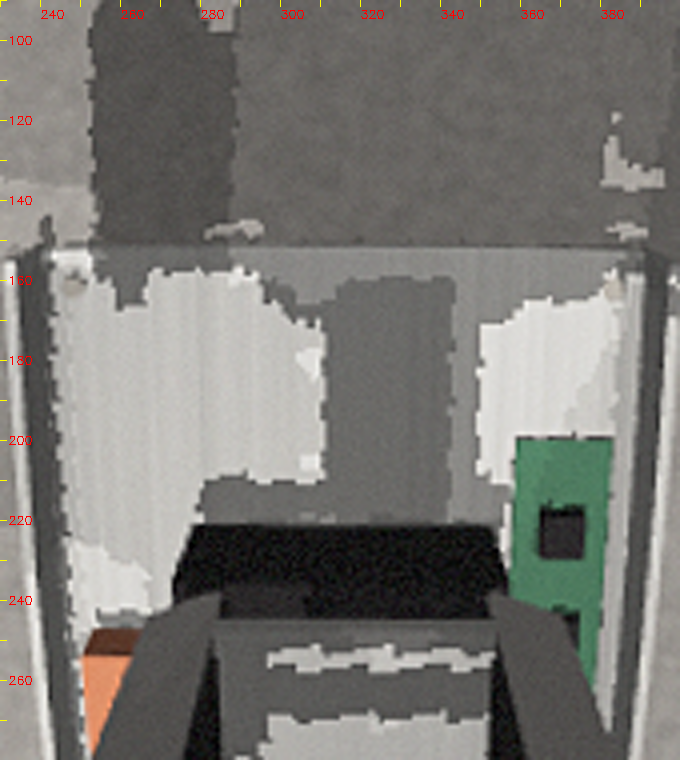

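View pics/s7c.png

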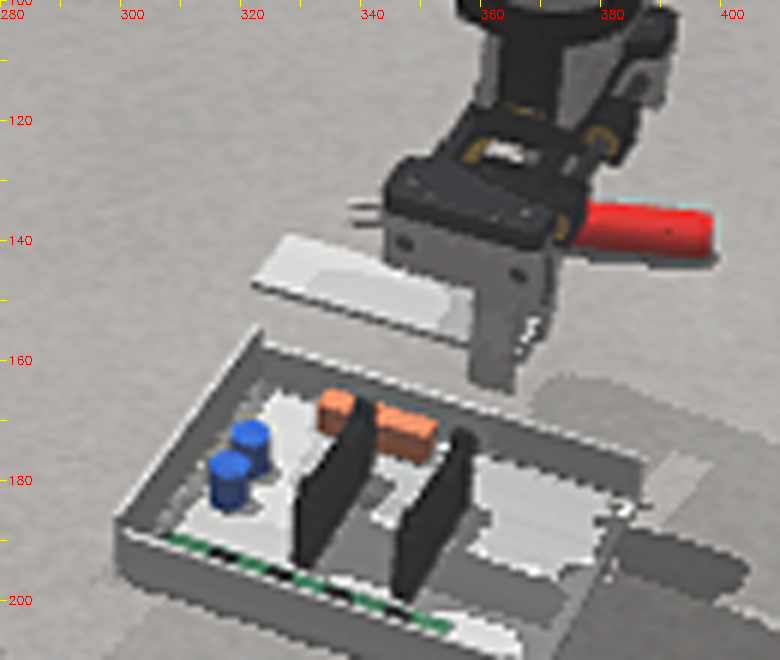

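View pics/c7c.png

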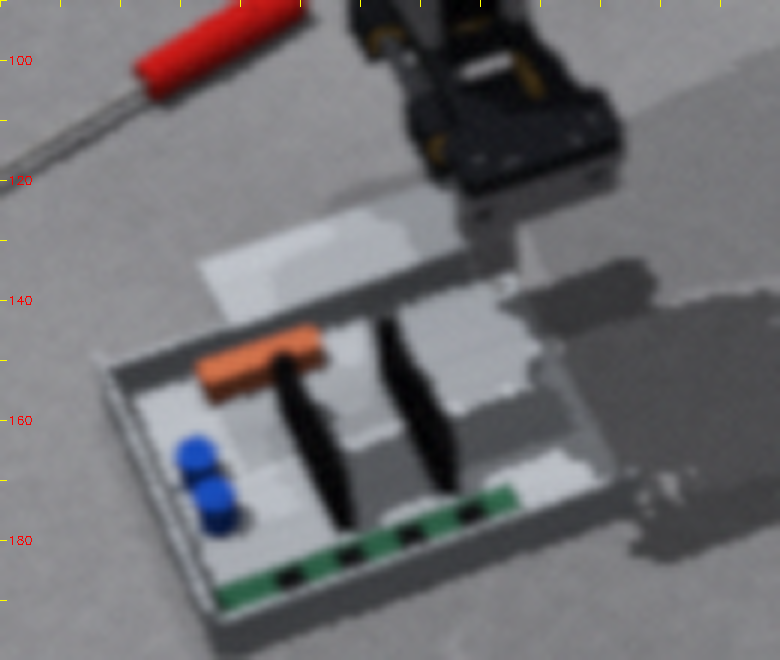

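The strip is held, roughly level, above the rails (wrist: strip end row ≈245; rail's near edge row ≈221; chassis front edge row ≈151). Check predictions and the strip's position/tilt in hand.

Run:
```python
from h import *
st=manip.read_state()
M=[[-105,-80,4],[-105,80,4],[-105,-80,30],[-105,80,30],[-31,-40,45],[-31,40,45],[-31,-40,52],[-31,40,52],[-31,28,52]]
print(proj("wrist",place(CH,M),st).round(1).tolist())
Rt=R.from_euler("xyz",st["eef_rot"])
obs=dict(side=[(327.5,138.8),(322,147.3)],scene=[(258,133.7),(263.7,143.7)])
def pts(q):  # q: d centre ahead (tool -x), pitch up, roll, yaw
    L=np.array([[-65,-20,2.],[-65,20,2],[65,-20,2],[65,20,2]])  # strip frame: x -> tool +x , z up
    L=L-[ -q[0],0,0]  # put pivot: grip at origin; centre at -d
    L=L-[2*q[0],0,0]
    Q=R.from_euler("xyz",[q[2],q[1],q[3]]).apply(L*[1,1,-1])
    return st["eef_pos"]+Rt.apply(Q+[0,0,-19])
def f(q):
    P=pts(q); e=[]
    for n in obs: e.append((proj(n,P[:2],st)-np.array(obs[n])).ravel())
    w=proj("wrist",P[2:],st); e.append((w-np.array([(284.5,244.7),(350.5,244.7)])).ravel()*1)
    e.append(np.array([q[2],q[3]])*30)
    return np.concatenate(e)
r=least_squares(f,[54,0,0,0],loss="soft_l1"); print(r.x.round(3)); print(f(r.x)[:-2].reshape(-1,2).round(1).tolist())
```

```text
[[239.9, 150.1], [396.4, 150.6], [233.2, 153.2], [403.1, 153.8], [275.3, 233.3], [360.4, 233.5], [274.3, 236.1], [361.4, 236.4], [348.4, 236.4]]
[ 5.0725e+01 -4.0000e-03 -6.0000e-03 -7.0000e-03]
[[0.2, 0.1], [-0.2, -0.4], [0.4, -0.4], [0.2, 0.6], [-0.6, 0.2], [4.9, -0.0]]
```

Run:
```python
from h import *
st=manip.read_state()
print(proj("wrist",place(CH,[[-31,-40,4],[-31,40,4],[-31,-40,45],[-31,40,45]]),st).round(1).tolist())
crop("pics/wrist7.png",225,140,185,130,4,"pics/w7d.png")
```

```text
[[280.3, 219.0], [355.5, 219.3], [275.3, 233.3], [360.4, 233.5]]
```

View pics/w7d.png

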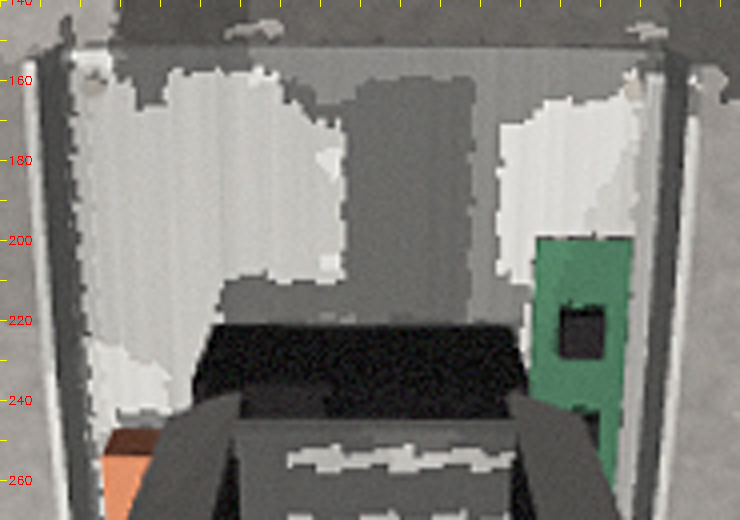

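Rail and wall corners sit ≈2 px off the prediction, i.e. chassis about 1.5–2 mm toward +x/-y; I'll shift by that much and lower.

```bash
python3 - <<'E'
from h import *
goal(CH,[-50,-1.4,33])
E
python3 -m pendant '[{"claw":0.03,"delta_pos":[-0.002,-0.001,0.01],"rotation":[0,0,0]},{"claw":0.03,"delta_pos":[-0.004,-0.0018,0.03],"rotation":[0,0,0]},{"claw":0.03,"delta_pos":[-0.004,-0.0018,0.055],"rotation":[0,0,0]},{"claw":0.03,"delta_pos":[-0.004,-0.0018,0.08],"rotation":[0,0,0]},{"claw":0.03,"delta_pos":[-0.004,-0.0018,0.095],"rotation":[0,0,0]},{"claw":0.03,"delta_pos":[-0.004,-0.0018,0.101],"rotation":[0,0,0]},{"claw":0.03,"delta_pos":[-0.004,-0.0018,0.101],"rotation":[0,0,0]}]' 45
python3 - <<'E'
from h import *
infr(CH)
for n in ("wrist","side","scene"):
    st=snap(n,f"pics/{n}8.png")
crop("pics/wrist8.png",225,140,185,140,4,"pics/w8c.png")
crop("pics/side8.png",280,120,130,100,6,"pics/s8c.png")
crop("pics/scene8.png",225,100,130,100,6,"pics/c8c.png")
E
```

```text
world [ 546.7 -146.9   33. ] delta [-0.0042, -0.0026, 0.1018] rot [0.0004, -0.0004, 0.0017]
clock: 13.28
eef_pos: [546.8, -146.0, 33.9]
eef_rot: [3.141, -0.0, 2.985]
wrist_force: [-0.7, -0.4, -0.6]
finger_gap: 39.1
t 13.28 frame pos [-50.0, -0.5, 33.9] rot [ 3.1413e+00 -3.0000e-04  2.9854e+00] F [-0.7 -0.4 -0.6] gap 39.1 q [-0.33  0.53  1.63  0.    0.98 -1.74]
```

View pics/w8c.png

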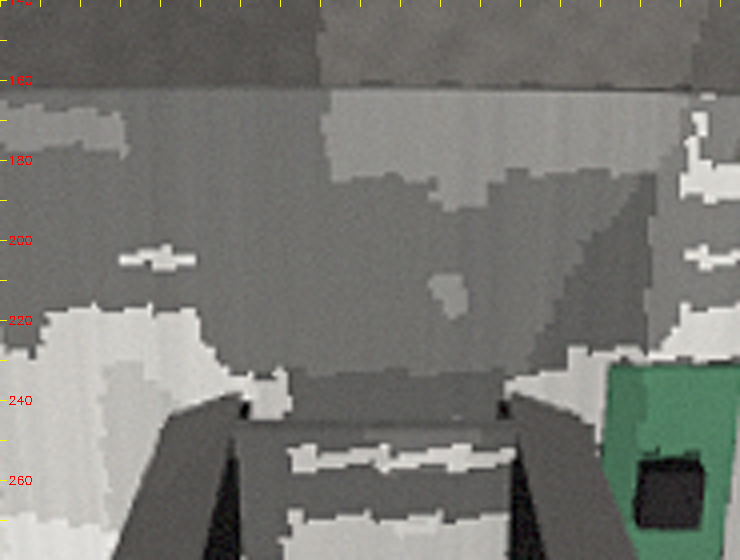

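View pics/s8c.png

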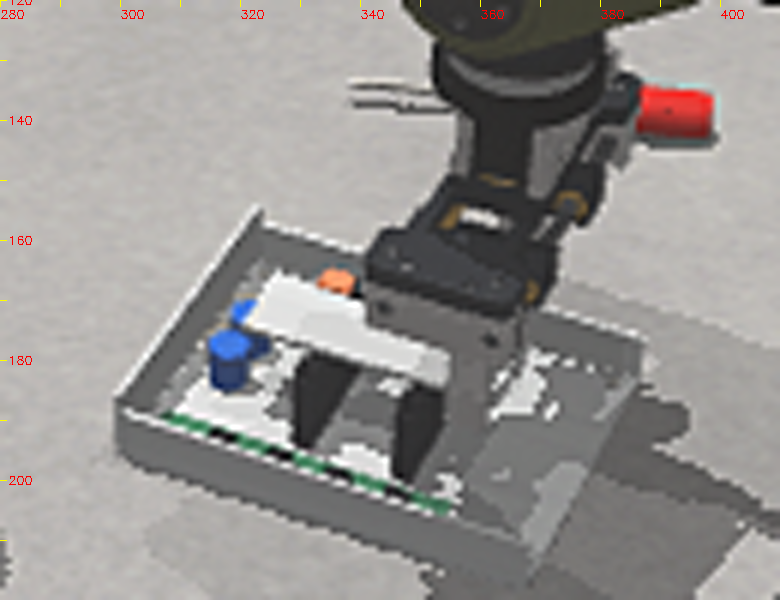

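View pics/c8c.png

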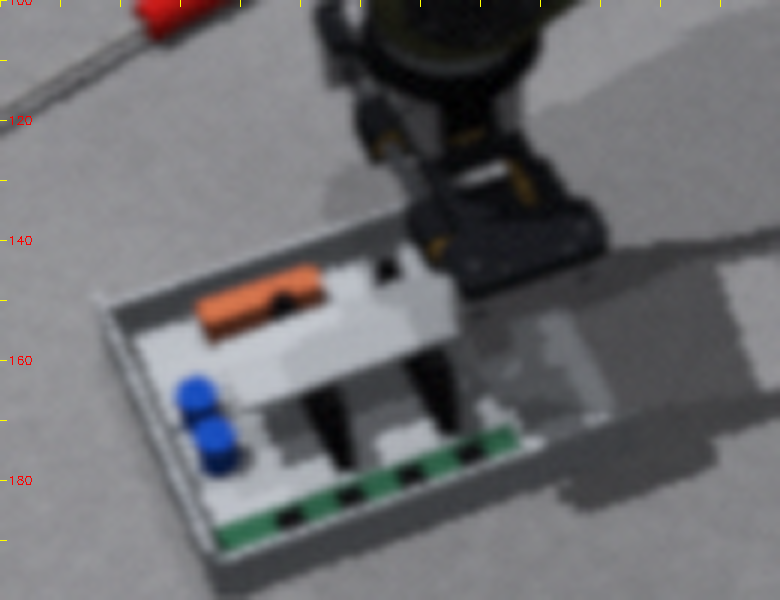

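Strip hovers just above both rails, between the stops as far as visible (side far corners ≈(325.8,164.7),(320,173.7)). Compute its place in the chassis, camera by camera.

Run:
```python
from h import *
S=(595.357,-155.284,-.163); C=(597.594,-151.775,-.154)
for n,P,o in (("side",S,[(325.8,164.7),(320,173.7)]),("scene",C,[(257.5,156.7),(265.8,168.3)])):
    for i in (0,1):
        r=least_squares(lambda q:(proj(n,place(P,[[q[0],q[1],54.3]]))-np.array(o[i])).ravel(),(60,0)); print(n,r.x.round(1))
```

```text
side [ 69.8 -24.4]
side [68.2 19.3]
scene [ 72.7 -28.1]
scene [65.7 18.3]
```

```bash
python3 -m pendant '[{"claw":0.03,"delta_pos":[0.0018,0.0005,0.001],"rotation":[0,0,-0.001]},{"claw":0.03,"delta_pos":[0.0018,0.0005,0.003],"rotation":[0,0,-0.001]},{"claw":0.03,"delta_pos":[0.0018,0.0005,0.0042],"rotation":[0,0,-0.001]},{"claw":0.03,"delta_pos":[0.0018,0.0005,0.005],"rotation":[0,0,-0.001]},{"claw":0.03,"delta_pos":[0.0018,0.0005,0.005],"rotation":[0,0,-0.001]}]' 45
python3 - <<'E'
from h import *
infr(CH); print(manip.read_state()["moment"].round(2))
E
```

```text
clock: 14.05
eef_pos: [545.4, -145.4, 29.4]
eef_rot: [3.141, 0.001, 2.986]
wrist_force: [0.1, 0.2, -1.1]
finger_gap: 38.8
t 14.05 frame pos [-51.6, -0.1, 29.4] rot [3.1414e+00 7.0000e-04 2.9863e+00] F [ 0.1  0.2 -1.1] gap 38.8 q [-0.33  0.54  1.63  0.    0.97 -1.74]
[ 0.06  0.04 -0.01]
```

Not yet touching; lower in half-millimetres.

```bash
python3 -m pendant '[{"claw":0.03,"delta_pos":[0,0,0.0005],"rotation":[0,0,0]},{"claw":0.03,"delta_pos":[0,0,0.001],"rotation":[0,0,0]},{"claw":0.03,"delta_pos":[0,0,0.001],"rotation":[0,0,0]}]' 45
python3 - <<'E'
from h import *
infr(CH); print(manip.read_state()["moment"].round(2))
E
python3 -m pendant '[{"claw":0.03,"delta_pos":[0,0,0.0004],"rotation":[0,0,0]},{"claw":0.03,"delta_pos":[0,0,0.0008],"rotation":[0,0,0]},{"claw":0.03,"delta_pos":[0,0,0.0008],"rotation":[0,0,0]}]' 45
python3 - <<'E'
from h import *
infr(CH); print(manip.read_state()["moment"].round(2))
E
```

```text
clock: 14.42
eef_pos: [545.4, -145.4, 28.5]
eef_rot: [3.141, 0.001, 2.986]
wrist_force: [-0.1, 0.4, 0.7]
finger_gap: 39.0
t 14.43 frame pos [-51.5, -0.1, 28.5] rot [3.1414e+00 8.0000e-04 2.9863e+00] F [-0.1  0.4  0.7] gap 39.0 q [-0.33  0.54  1.63  0.    0.97 -1.74]
[0.05 0.02 0.02]
clock: 14.8
eef_pos: [545.5, -145.5, 27.9]
eef_rot: [3.141, 0.001, 2.986]
wrist_force: [-1.2, 0.6, 4.4]
finger_gap: 39.0
t 14.8 frame pos [-51.4, -0.2, 27.9] rot [3.1415e+00 1.1000e-03 2.9863e+00] F [-1.2  0.6  4.4] gap 39.0 q [-0.33  0.54  1.63  0.    0.97 -1.74]
[0.1  0.16 0.02]
```

Contact (≈4 N). One look before letting go.

Run:
```python
from h import *
for n in ("side","scene"): snap(n,f"pics/{n}9.png")
crop("pics/side9.png",280,130,110,90,7,"pics/s9c.png")
crop("pics/scene9.png",225,110,110,90,7,"pics/c9c.png")
```

```text
(no output)
```

View pics/s9c.png

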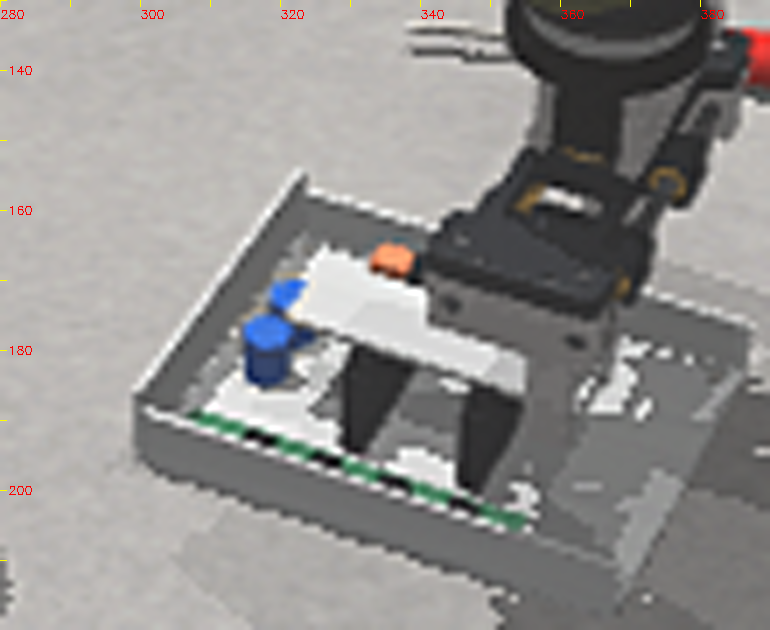

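View pics/c9c.png

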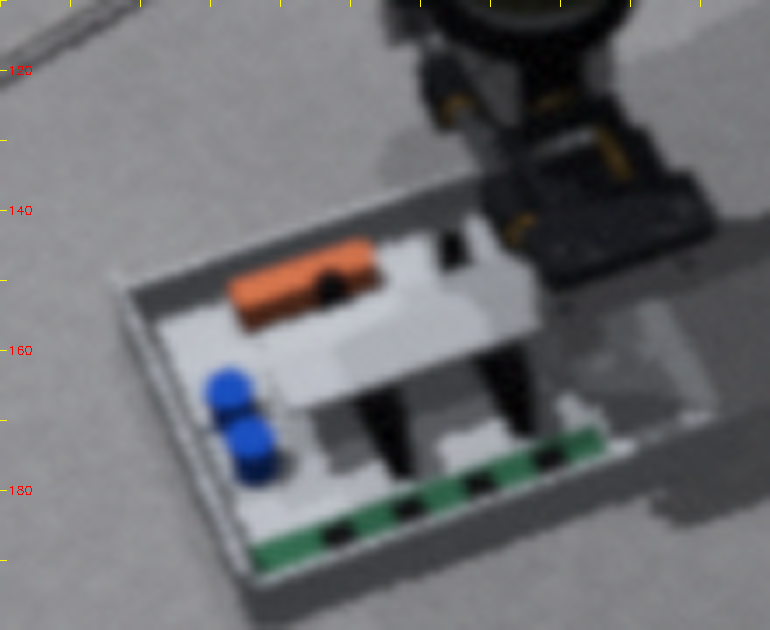

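Strip lies across both rails, stops visible on either side, clear of the blue cans. Relax and release gently.

```bash
python3 -m pendant '[{"claw":0.037,"delta_pos":[0,0,-0.0002],"rotation":[0,0,0]},{"claw":0.042,"delta_pos":[0,0,-0.0002],"rotation":[0,0,0]},{"claw":0.05,"delta_pos":[0,0,-0.0002],"rotation":[0,0,0]},{"claw":0.06,"delta_pos":[0,0,-0.0002],"rotation":[0,0,0]},{"claw":0.06,"delta_pos":[0,0,-0.0002],"rotation":[0,0,0]}]' 10
python3 - <<'E'
from h import *
infr(CH)
st=snap("wrist","pics/w10.png"); crop("pics/w10.png",225,140,185,140,4,"pics/w10c.png")
E
```

```text
clock: 15.52
eef_pos: [545.5, -145.4, 28.1]
eef_rot: [3.141, 0.001, 2.986]
wrist_force: [0.1, -0.5, 0.1]
finger_gap: 59.4
t 15.53 frame pos [-51.4, -0.1, 28.1] rot [3.1415e+00 1.1000e-03 2.9863e+00] F [ 0.1 -0.5  0.1] gap 59.4 q [-0.33  0.54  1.63  0.    0.97 -1.74]
```

View pics/w10c.png

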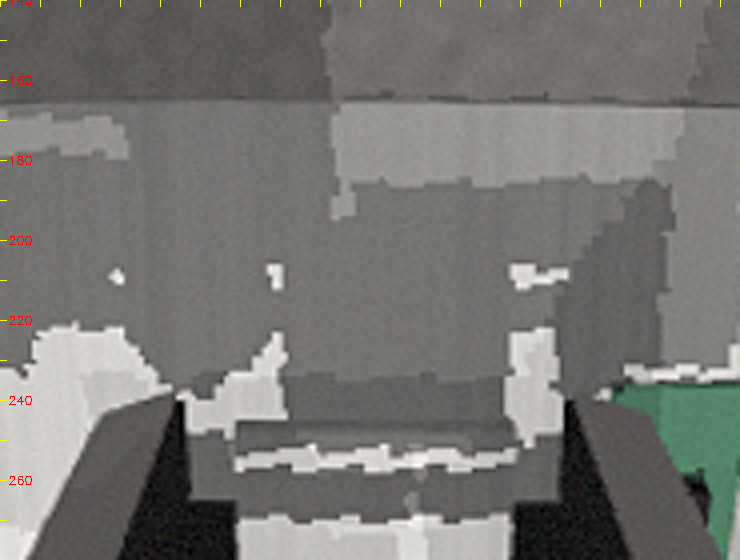

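Released, the strip (cols ≈284–354) lies between the open fingers, which are clear of it. Rise straight up and back off.

```bash
python3 -m pendant '[{"claw":0.062,"delta_pos":[0,0,-0.01],"rotation":[0,0,0]},{"claw":0.062,"delta_pos":[0,0,-0.03],"rotation":[0,0,0]},{"claw":0.062,"delta_pos":[0,0,-0.06],"rotation":[0,0,0]},{"claw":0.062,"delta_pos":[0.01,0,-0.1],"rotation":[0,0,0]},{"claw":0.062,"delta_pos":[0.04,0,-0.13],"rotation":[0,0,0]},{"claw":0.062,"delta_pos":[0.07,0,-0.15],"rotation":[0,0,0]},{"claw":0.062,"delta_pos":[0.1,0,-0.15],"rotation":[0,0,0]},{"claw":0.062,"delta_pos":[0.12,0,-0.15],"rotation":[0,0,0]},{"claw":0.062,"delta_pos":[0.12,0,-0.15],"rotation":[0,0,0]}]' 10
python3 - <<'E'
from h import *
infr(CH)
for n in ("wrist","side","scene"): st=snap(n,f"pics/{n}11.png")
crop("pics/wrist11.png",215,150,200,140,4,"pics/w11c.png")
crop("pics/side11.png",280,130,120,90,6,"pics/s11c.png")
crop("pics/scene11.png",225,110,120,90,6,"pics/c11c.png")
E
```

```text
clock: 16.7
eef_pos: [426.4, -126.9, 178.9]
eef_rot: [-3.141, 0.003, 2.986]
wrist_force: [0.1, -0.1, -0.2]
finger_gap: 61.7
t 16.7 frame pos [-171.9, -0.5, 178.9] rot [-3.1414e+00  2.6000e-03  2.9861e+00] F [ 0.1 -0.1 -0.2] gap 61.7 q [-0.37  0.09  1.84  0.    1.21 -1.79]
```

View pics/w11c.png

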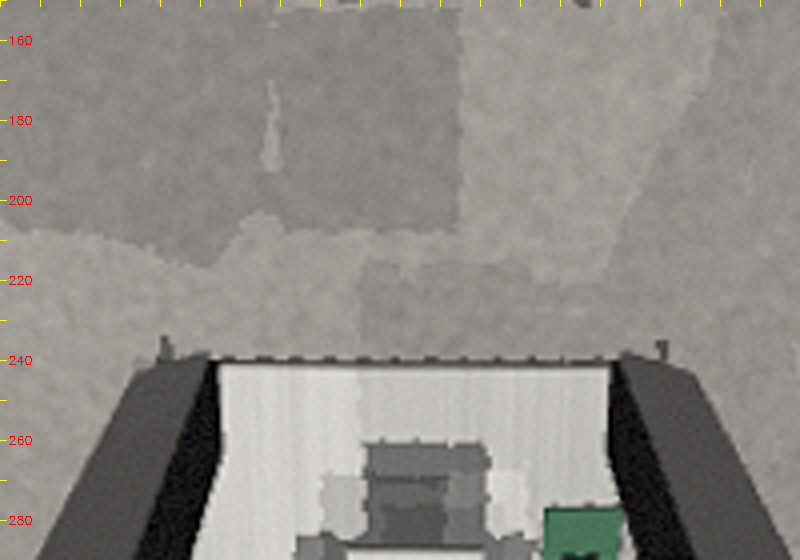

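View pics/s11c.png

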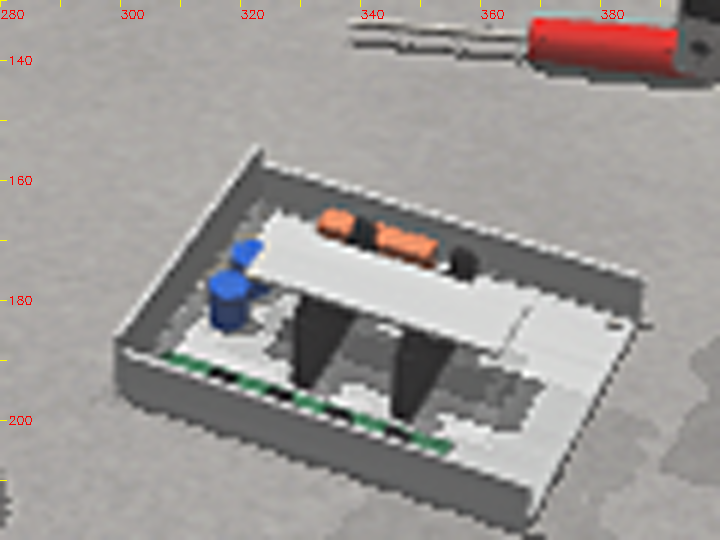

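View pics/c11c.png

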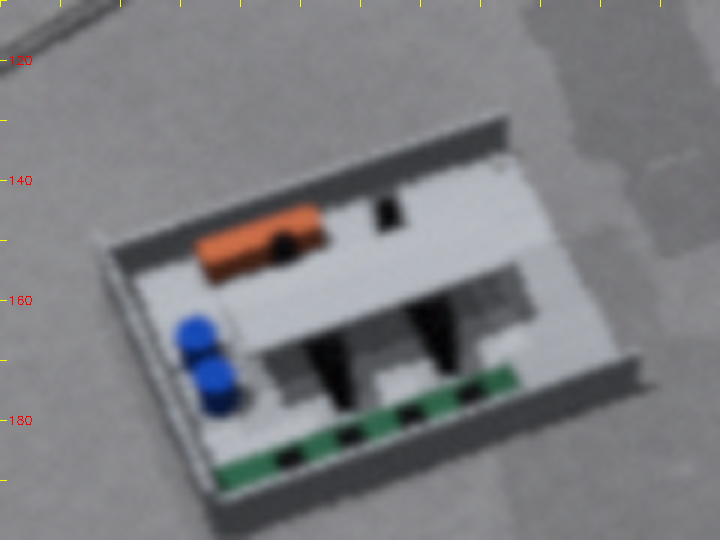

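View pics/side11.png

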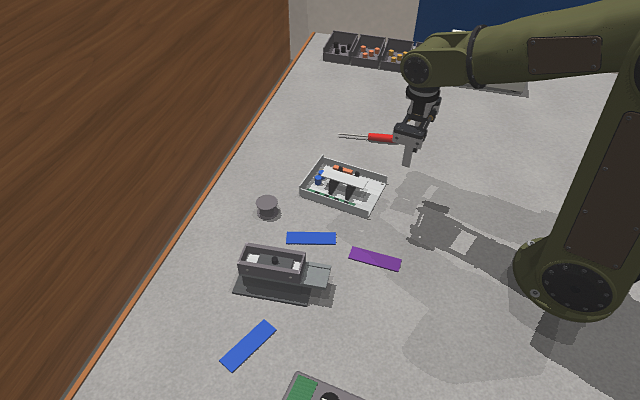

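Strip lies flat across both rails, stops visible on both sides; magazine stack and bystanders look unchanged. Quantify centring from the side corners.

Run:
```python
from h import *
S=(595.357,-155.284,-.163)
o=np.array([(325.8,165.5),(320,176.2),(368.3,180.8),(362.8,189.2)])
L=np.array([[65,-20,49.],[65,20,49],[-65,-20,49],[-65,20,49]])
def f(q): return (proj("side",place(S,place(q,L)))-o).ravel()
r=least_squares(f,(0,0,0)); print(r.x.round(3), r.fun.round(1))
for i in range(4):
    g=least_squares(lambda q:(proj("side",place(S,[[q[0],q[1],49]]))[0]-o[i]),(0,0)); print(g.x.round(1))
```

```text
[ 1.612  0.177 -0.01 ] [ 0.5  1.7  0.4 -0.9 -0.6 -0.4 -0.3 -0.2]
[ 70.8 -26.9]
[66.2 23.6]
[-65.7 -18.2]
[-64.2  21.3]
```

Centred within ≈2 mm both ways. Hand in.

Run:
```python
from cell import manip
print(manip.sign_off())
```

```text
the job is handed in; nothing more can be done
None
```

The bottom strip is lying flat across the two black rails, between their end stops, and the job is handed in at about 17 s of the 54 s allowed.

**What I did:** I dragged the strip out in two strokes with shut fingertips, at about 6–11 N, until it overhung the deck edge by about 30 mm. I then gripped it by its sides and drew it level until its tail cleared the gate. I lifted it, lowered it onto the rails to a contact force of about 4 N, let go and backed away.

**Last checks:**
- **Centring:** the side camera puts the strip within about 2 mm of centre along its length and about 0.2 mm sideways, turned by 0.01 rad. Individual corner readings varied by up to about 7 mm, because the strip shows white against a white floor.
- **Everything else:** the other strips and the weight are still in the chute. The blue and purple look-alikes, the reel and the driver look untouched. The meter is mostly outside that last view, but I never went near it.
- **Robot:** the gripper touches nothing and the wrist force reads about 0.

**Where the cameras disagreed:** the chassis position differed by about 2–4 mm from one camera to another. I used a compromise, which is well inside the 8 mm of clearance on each side to the end stops.

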